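# Pulse the sample mill by its bayonet lid

### The arm

A 6-joint arm with a two-finger parallel gripper is mounted at the origin on the work surface. World frame = base frame: x ahead of the robot, y to its left, z up, the work surface at z = 0. Lengths are in mm, angles in rad, forces in N, time in s.
With the tool pointing down it reaches from about 350 to 1000 mm from the base axis. Payload 7.1 kg.
Tool frame: the origin (TCP) lies midway between the tips of the shut fingers; the grasp point (between the pads) lies 19 mm behind it; x points along the fingers, y is the direction in which the jaws open and shut, and the axes are right-handed (so a half turn about x gives the same grasp; the last joint's range is limited). The gripper opens to 85 mm and grips with 20 to 120 N. Pads are 22 mm wide; open, the fingers measure 114 mm over their backs; the gripper's body (76 mm by 85 mm) begins 54 mm behind the grasp point. The pads swing forward as they close: fully open they stand 13 mm farther back than shut.
Start: joints at [-1.319, 0.423, 1.63, -0, 1.089, -0.019], TCP at [167.208, -602.201, 231.319] pointing down, gripper open.
Joint ranges: [-3, 3], [-0.9, 2.11], [0.09, 2.58], [-1.31, 4.45], [0.11, 2.69], [-2.54, 2.54]. Speed limits (rad/s): [2.39, 2.39, 3.01, 3.14, 3.14, 3.14].

### API

Orientations are given as a unit quaternion [w, x, y, z].
In Python, from station import bot, viewer gives the robot as it stands. The module is installed in compiled form; this text tells all that it offers.
- The arm moves only by the tool carry_out, never from a script. Its argument "rows" is one flat list of numbers, 6 for each row, row after row: the shift along the world's x, y, z in mm, then the turn, a rotation vector about the world's x, y, z in degrees. A call has 1 to 12 rows; each row shifts and turns the pose as measured when the row begins; what a row does not reach is not made up. A row lasts 1/8 s, in which the tool goes at most 62.5 mm and 10.7 degrees, less where a joint would pass 70% of its speed; a pose out of reach is approached as far as the arm can. A call is refused whole if a number of a shift passes 62.5 or a number of a turn 10.7, either way. A call with a gripper value outside its range is refused whole. "jaw" is the finger opening in mm, from 0 to 85.4, set as the call begins (left out, the last holds). The fingers move at their own pace and stop on an object; "grip_force" is the grip in N (left out, the last holds). Time passes only in rows, so rows that do not move let the fingers close. It gives the time, the measured TCP pose, the force and the opening at its end, in the units of the state.
- bot.get_state(): the state, without advancing time (a new reading comes with each control period).
- viewer.snapshot(name): name is "scene" or "top" or "wrist"; returns (picture, depth): 400x640x3 uint8, red, green, blue; 400x640 float32, mm along the optical axis (not along the pixel's ray), 0 where there is no reading.
- viewer.camera_info(name): a dict with "mtx" (3x3 intrinsics, pixels), "position" and "rotation" of the camera in the world; the wrist camera has in their place "tool_from_camera" (4x4, takes a point from camera to tool coordinates, whose origin is the TCP and whose axes are the tool frame's). Camera axes: x right, y down, z forward; pixel columns grow to the right and rows downward; lengths in mm; the calibration is good to about 2 mm. A picture is of the moment at which its call begins: read the wrist's pose just before it. camera_info takes no time and is no camera call.
- bot.sign_off(): hands the job in, once; it reports no verdict.
The state is a dict: "time": time; "q": joint angles; "joint_vel": joint speeds; "joint_torque": joint torques, N m; "ee_pos": TCP position; "tcp_rot": TCP orientation; "wrist_force": force on the tool from outside, world axes, zero at the start; "wrist_torque": the same for the moment, N m; "gripper_width": finger opening in mm.
Only numpy, scipy, OpenCV 4.12 (cv2) and the standard library are available. Lean on these libraries where they do the work, as an engineer would, in place of code of your own. Each camera call takes 0.05 s, during which the arm holds its last target.

### The job

On the sample mill, turn the black fineness knob clockwise until the orange pointer stands at the middle of the red mark. Then take the bayonet lid from the drying tray, set it fully down into the collar with its lugs through the two entry gaps, and twist it clockwise against its spring to the blue pulse mark, half-way to the lock, without ever going on to the black lock mark. Finish while holding the lid there in the gripper, still, the pointer still on the red mark, and leave everything else on the bench alone.

Things in the scene. Friction and masses are not known exactly. Their poses are not given: they have to be found in the camera images.
- fineness_grip (a point): Grip point of the mill's black fineness knob: on its upright axis, 37 mm above the mill's white deck. Knob: a disc 44 mm wide (top 17 mm below this point) with an upright grip bar on it, 42 mm long, 14 mm thick, its top 7 mm above this point. x = along the bar (turns with the knob), z up.
- fineness (a joint): Angle of the fineness knob (rad), growing clockwise seen from above, 0 to 3.2. Light friction; it stays where it is left. Geared to the pointer: 1 rad clockwise moves the pointer 20 mm towards the mill's own +y.
- pointer_tip (a point): Tip of the orange pointer (4 mm wide) on the black scale plate on the mill's deck, beyond the knob. Axes as the mill's: it slides along y, away from the collar when the knob is turned clockwise.
- mark_mid (a point): Red mark on the scale plate, 8 mm wide along y: middle of its edge that faces the pointer tip. Axes as the mill's; fixed. The pointer is on the mark when both have the same place along the mill's y. It always starts short of it: the knob has to be turned clockwise by 0.7 to 1.8 rad.
- socket (a point): Centre of the mill's bayonet collar, at the level of the floor on which the seated lid's underside rests (104 mm above the table). Fixed in the mill. x = line through the two entry gaps (green marks on the deck) for the lid's lugs; y towards the knob's side; z up.
- drive_ring (a joint): Angle (rad, clockwise from above) of the dark ring inside the collar that the lid's lugs turn. 0 = open, its notches under the entry gaps. The lugs have 3 mm of play, so it lags the lid by about 0.08 rad. A spring turns it back to 0 (0.035 N m at 0, 0.105 at 0.7). 0.7 = pulse position (blue mark); 1.4 = end stop, the lock: keep well short of it.
- lid_center (a point): Centre of the bayonet lid, half-way up its 59 mm; it starts upright in the tray. x = along its grip bar and its lugs, z up; a half turn makes no difference. The black grip bar is 66 mm long, 14 mm thick, and reaches from 3.5 mm below to 29.5 mm above this point, a white line on top. Seated, this point is 29.5 mm above socket.
- lid: The same lid, about 160 g; origin at the centre of its underside. Steel plug 60 mm wide, 20.5 mm tall, foot chamfered by 4 mm; two steel lugs 12 mm wide, 6 mm high, 4 mm above the underside, reaching 39 mm from the axis along +x and -x; on the plug a black flange 80 mm wide, 5.5 mm thick, and the grip bar on it.
- tray: White drying tray, 200 mm (its x) by 240 mm (y), rim 14 mm high, floor 4 mm above the table; fixed. Origin at the centre of its underside.
- mill: White sample mill, 200 mm (its x, away from the robot) by 300 mm (y), deck 100 mm high; fixed; origin under its centre. Knob and scale on its +y half, aluminium collar on its -y half: 104 mm wide, bore 66 mm, top 17.5 mm above socket, gaps 21 mm wide. Clockwise from each gap on the collar: blue pulse mark (0.78 rad), black lock mark (1.48 rad).
- jar_yellow: Bystander, leave alone: white plastic jar with yellow cap, 68 mm wide, about 100 mm tall. Origin at the centre of its underside.
- jar_red: Bystander, leave alone: white plastic jar with red cap, 60 mm wide, about 85 mm tall. Origin at the centre of its underside.
- beaker: Bystander, leave alone: empty glass beaker, 72 mm wide, 85 mm tall. Origin at the centre of its underside.
- dish: Bystander, leave alone: small white ceramic dish, 80 mm wide, 20 mm tall. Origin at the centre of its underside.
- vial: Bystander, leave alone: small amber sample jar with red cap, 28 mm wide, about 36 mm tall, standing on the mill's deck. Origin at the centre of its underside.
- spoon: Bystander, leave alone: steel laboratory spoon, 150 mm long, lying in the tray along its own x. Origin at the centre of its underside.
- stopper: Bystander, leave alone: rubber stopper, 28 mm wide, 26 mm tall, standing in the tray. Origin at the centre of its underside.
Mind the look-alikes: they are no part of the job. There is more than one size of the lid; the job needs the largest.

How it is judged:
By the outcome, as a careful person would: the job done as asked, in the order asked, and still so for the second after the job is handed in, while the arm keeps its last pose, push and grip.
It also fails if it takes over 58 s, if anything falls off the work surface, if the arm or the gripper's body presses on something with over 40 N, if the wrist force passes 120 N, or if a joint passes its speed limit or range.

## Working session

There is one attempt and no reset: what is moved stays moved. The work goes in short steps, Python scripts to look and compute and a tool call to move; the robot and the scene stay as the last step left them, time stands still between calls to the robot, and variables do not carry over. Pictures are saved under pics/ and viewed, and the job is handed in when it is done.

Besides the shell and the picture viewer there is one more tool, called after "Request:" as name(argument=value, ...), one argument or row to a line, values as JSON. carry_out: Moves the arm, as the interface text tells. Its arguments: {"type":"object","properties":{"rows":{"type":"array","items":{"type":"number"}},"jaw":{"type":"number"},"grip_force":{"type":"number"}},"required":["rows"]}

```bash
mkdir -p pics; ls; cat > h.py <<'E'
import numpy as np,cv2
from station import bot,viewer
from scipy.spatial.transform import Rotation as R
def snap(n,f):
    s=bot.get_state(); im,d=viewer.snapshot(n); cv2.imwrite(f'pics/{f}.png',im[:,:,::-1]); np.savez(f'pics/{f}.npz',im=im,d=d,p=s['ee_pos'],q=s['tcp_rot'])
    return im,d,s
def campose(n,p=None,q=None):
    c=viewer.camera_info(n); K=np.array(c['mtx'])
    if n!='wrist': 
        Rr=np.array(c['rotation']); 
        if Rr.shape==(4,): Rr=R.from_quat(Rr,scalar_first=True).as_matrix()
        return K,Rr,np.array(c['position'])
    T=np.array(c['tool_from_camera']); Rt=R.from_quat(q,scalar_first=True).as_matrix()
    return K,Rt@T[:3,:3],Rt@T[:3,3]+np.array(p)
def cloud(n,f):
    z=np.load(f'pics/{f}.npz'); K,Rr,t=campose(n,z['p'],z['q']); d=z['d']
    v,u=np.mgrid[:400,:640]; ray=np.stack([(u-K[0,2])/K[0,0],(v-K[1,2])/K[1,1],np.ones_like(u)],-1)
    return (ray*d[...,None])@Rr.T+t, z['im']
def onplane(n,f,uv,h):
    z=np.load(f'pics/{f}.npz'); K,Rr,t=campose(n,z['p'],z['q'])
    uv=np.atleast_2d(uv).astype(float); ray=np.c_[(uv[:,0]-K[0,2])/K[0,0],(uv[:,1]-K[1,2])/K[1,1],np.ones(len(uv))]@Rr.T
    return t+ray*((h-t[2])/ray[:,2])[:,None]
E
python3 - <<'E'
from h import *
print(bot.get_state())
for n in('scene','top','wrist'): print(n,viewer.camera_info(n))
snap('top','top0');snap('scene','scene0')
E
```

```text
pics
{'time': 0.0, 'q': array([-1.31900340e+00,  4.23840782e-01,  1.63070788e+00, -3.99027001e-06,
        1.08860250e+00, -1.90133188e-02]), 'joint_vel': array([ 0.00032099, -0.00104576,  0.00054081,  0.00096216, -0.00068754,
        0.00022511]), 'joint_torque': array([ 1.22199035e-03, -5.57375944e+01, -2.81745636e+01,  7.45206989e-05,
        7.36698654e-03,  1.69775541e-05]), 'ee_pos': array([ 167.06950216, -601.6776101 ,  230.53870604]), 'tcp_rot': array([-0.09490565, -0.7005691 , -0.09599994,  0.70069956]), 'wrist_force': array([ 0.46975139, -0.89575012,  0.59429563]), 'wrist_torque': array([ 0.02156462, -0.01959306, -0.05009731]), 'gripper_width': 85.47523184587126}
scene {'mtx': array([[398.10040525,   0.        , 320.40504323],
       [  0.        , 398.10040525, 195.32684378],
       [  0.        ,   0.        ,   1.        ]]), 'position': array([1081.3316292 ,  406.90539198,  919.45755077]), 'rotation': array([-0.14333269,  0.43786414,  0.83848019, -0.29100123])}
top {'mtx': array([[372.64673038,   0.        , 319.41052705],
       [  0.        , 372.64673038, 201.59428546],
       [  0.        ,   0.        ,   1.        ]]), 'position': array([ 434.06632816,   12.70143858, 1110.74083573]), 'rotation': array([-0.03971626,  0.71473452, -0.69731975,  0.03636425])}
wrist {'mtx': array([[313.79956163,   0.        , 318.2844906 ],
       [  0.        , 313.79956163, 196.30632717],
       [  0.        ,   0.        ,   1.        ]]), 'tool_from_camera': array([[-4.58455396e-05, -2.90644687e-01,  9.56831053e-01,
        -1.42520234e+02],
       [ 9.99999960e-01, -2.79632072e-04, -3.70264303e-05,
         8.24677427e-01],
       [ 2.78322186e-04,  9.56831013e-01,  2.90644688e-01,
        -7.38095556e+01],
       [ 0.00000000e+00,  0.00000000e+00,  0.00000000e+00,
         1.00000000e+00]])}
```

View pics/top0.png

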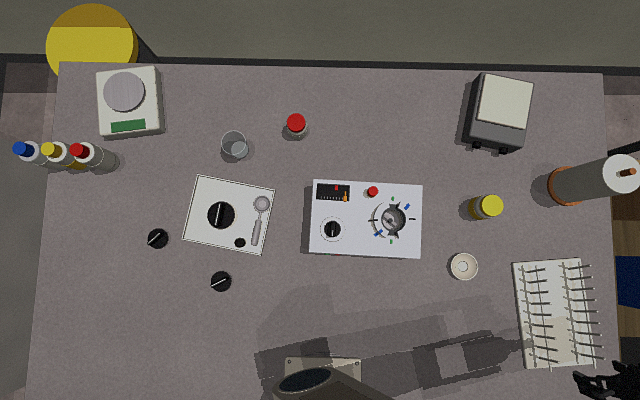

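View pics/scene0.png

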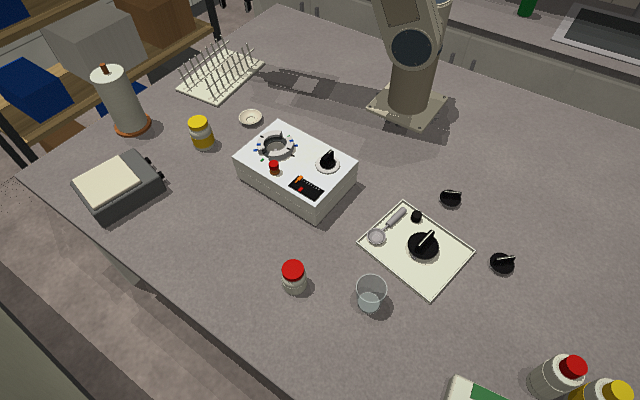

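The three lid-like parts in the top view are at (221,215) in the tray, (158,238) on the table and (221,281) on the table. The one in the tray looks largest. I'll check with a crop and measure sizes.

```bash
python3 - <<'E'
from h import *
P,im=cloud('top','top0')
a=cv2.resize(im[165:300,130:280],None,fx=4,fy=4,interpolation=cv2.INTER_CUBIC)
b=cv2.resize(im[170:270,300:430],None,fx=6,fy=6,interpolation=cv2.INTER_CUBIC)
cv2.imwrite('pics/ca.png',a[:,:,::-1]);cv2.imwrite('pics/cb.png',b[:,:,::-1])
for n,(u,v) in dict(lid=(221,215),l2=(158,238),l3=(221,281),knob=(332,230),collar=(392,219)).items():
    h={'lid':63,'l2':50,'l3':50,'knob':144,'collar':120}[n]
    p=onplane('top','top0',(u,v),h)[0]; print(n,p.round(1),P[v,u].round(1), P[v-6:v+7:3,u-6:u+7:3,2].round(0).tolist())
E
```

```text
lid [502.4 295.5  63. ] [503.6 300.4  45. ] [[29.0, 63.0, 60.0, 30.0, 30.0], [29.0, 61.0, 52.0, 31.0, 28.0], [60.0, 64.0, 45.0, 31.0, 30.0], [66.0, 64.0, 41.0, 28.0, 28.0], [61.0, 61.0, 35.0, 30.0, 31.0]]
l2 [433.5 474.4  50. ] [433.5 484.7  26.4] [[19.0, 19.0, 43.0, 36.0, 18.0], [17.0, 45.0, 42.0, 27.0, 17.0], [42.0, 45.0, 26.0, 17.0, 19.0], [42.0, 1111.0, 18.0, 17.0, 18.0], [27.0, 18.0, 19.0, 23.0, 18.0]]
l3 [318.2 289.2  50. ] [317.4 291.2  42.2] [[18.0, 18.0, 15.0, 19.0, 24.0], [17.0, 17.0, 18.0, 40.0, 30.0], [16.0, 40.0, 42.0, 45.0, 17.0], [41.0, 39.0, 23.0, 19.0, 20.0], [16.0, 19.0, 19.0, 15.0, 20.0]]
knob [465.4 -15.8 144. ] [465.4 -15.8 143.2] [[111.0, 113.0, 144.0, 142.0, 116.0], [112.0, 117.0, 144.0, 144.0, 112.0], [115.0, 112.0, 143.0, 142.0, 115.0], [111.0, 116.0, 143.0, 111.0, 113.0], [104.0, 115.0, 143.0, 114.0, 105.0]]
collar [ 499.3 -175.4  120. ] [ 501.9 -183.1   79.4] [[62.0, 58.0, 61.0, 60.0, 90.0], [76.0, 60.0, 63.0, 62.0, 66.0], [57.0, 80.0, 79.0, 57.0, 61.0], [57.0, 71.0, 73.0, 61.0, 58.0], [62.0, 59.0, 63.0, 76.0, 73.0]]
```

View pics/ca.png

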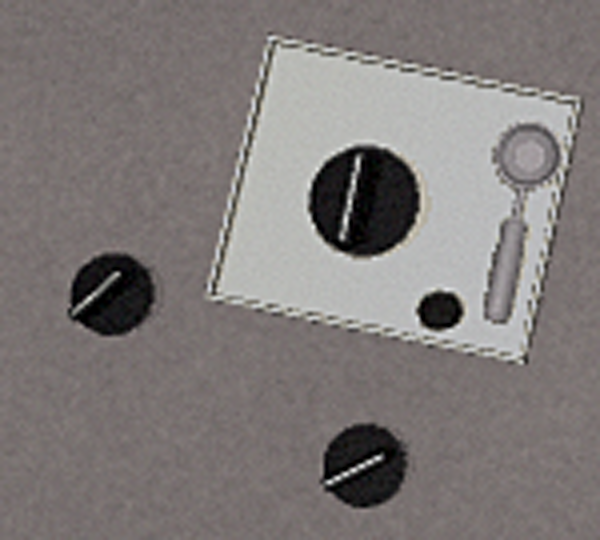

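View pics/cb.png

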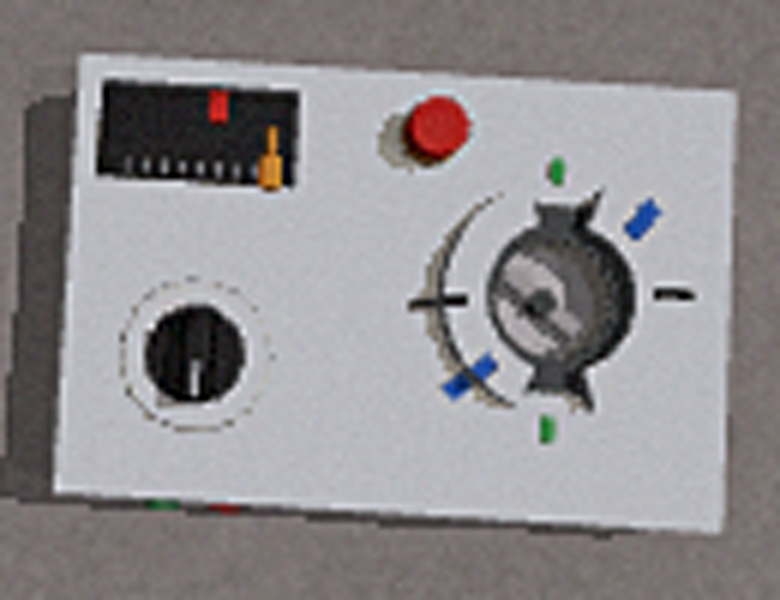

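The crops show three lid-like parts. The tray lid's flange is about 27 px across, against about 20 px for the two on the table, so the tray lid at (221,215) is the largest. On the mill, the pointer is at crop (272,160), the red mark at (218,105) and the green gaps at (557,170) and (547,430). Next I'll measure the mill frame.

```bash
python3 - <<'E'
from h import *
P,im=cloud('top','top0')
hsv=cv2.cvtColor(im,cv2.COLOR_RGB2HSV)
sub=np.zeros((400,640),bool); sub[170:270,300:430]=1
def m(lo,hi): return (cv2.inRange(hsv,lo,hi)>0)&sub
deck=(abs(P[...,2]-100)<7)&sub
c,=[max(cv2.findContours(deck.astype(np.uint8),cv2.RETR_EXTERNAL,cv2.CHAIN_APPROX_NONE)[0],key=cv2.contourArea)]
W=onplane('top','top0',c[:,0,:],100)
r=cv2.minAreaRect(W[:,:2].astype(np.float32)); print('deck',r)
for n,mk,h in [('green',m((45,120,60),(80,255,255)),100),('blue',m((105,120,80),(125,255,255)),100),('orange',m((9,150,120),(22,255,255)),105),('red',m((0,170,120),(5,255,255)),101)]:
    k,l,s,ce=cv2.connectedComponentsWithStats(mk.astype(np.uint8))
    for i in range(1,k):
        if s[i,4]>3: print(n,s[i,4],ce[i].round(1),onplane('top','top0',ce[i],h)[0].round(1),P[l==i][:,2].mean().round(0))
s=bot.get_state(); print(R.from_quat(s['tcp_rot'],scalar_first=True).as_matrix().round(3))
# lid bar pts
z=P[...,2]; mm=(z>54)&(z<75); mm[:, :205]=0;mm[:,237:]=0;mm[:198]=0;mm[233:]=0
q=P[mm]; print('bar',mm.sum(),q.mean(0)); 
r=cv2.minAreaRect(q[:,:2].astype(np.float32)); print(r)
f=(z>24)&(z<36);f[:, :200]=0;f[:,240:]=0;f[:195]=0;f[235:]=0
print('flange',f.sum(),cv2.minEnclosingCircle(P[f|mm][:,:2].astype(np.float32)))
wl=(im.min(-1)>110)&mm
q=onplane('top','top0',np.argwhere(wl)[:,::-1],63)[:,:2]; print('line',len(q),q.mean(0),cv2.fitLine(q.astype(np.float32),2,0,.01,.01).ravel())
E
```

```text
deck ((501.97491455078125, -108.31855773925781), (299.7159118652344, 199.8852996826172), 87.99105072021484)
green 6 [392.5 198. ] [ 558.  -180.3  100. ] 100.0
green 6 [390.5 241. ] [ 441.1 -175.4  100. ] 100.0
green 5 [327. 254.] [402.1  -5.  100. ] 30.0
blue 21 [406.5 206.4] [ 535.9 -218.5  100. ] 115.0
blue 10 [380.5 230.7] [ 468.1 -148.2  100. ] 122.0
blue 10 [375.7 233.7] [ 459.7 -135.3  100. ] 101.0
orange 24 [344.7 197. ] [556.8 -49.5 105. ] 108.0
red 14 [336.1 187.1] [584.  -25.7 101. ] 104.0
red 66 [372.7 190.6] [ 577. -126.  101.] 136.0
[[-0.     0.267 -0.964]
 [ 0.001 -0.964 -0.267]
 [-1.    -0.001 -0.   ]]
bar 125 [505.21898202 304.91493621  61.63167782]
((505.7528991699219, 305.9798278808594), (14.574110984802246, 64.58139038085938), 81.37891387939453)
flange 426 ((506.0486145019531, 306.4778137207031), 40.09171676635742)
line 23 [504.87999658 306.59919234] [ 9.8915738e-01 -1.4685959e-01  5.0488000e+02  3.0659918e+02]
```

Request:
carry_out(
  rows=[13,32,2,0,0,9,13,32,2,0,0,9,13,32,2,0,0,9,13,32,2,0,0,9,13,32,2,0,0,9,13,32,2,0,0,9,13,32,2,0,0,9,13,32,2,0,0,9,13,32,2,0,0,9],
)

```text
time: 1.23
ee_pos: [284.7, -304.6, 245.8]
tcp_rot: [0.535, 0.459, 0.539, -0.46]
wrist_force: [-0.6, 0.5, -0.0]
gripper_width: 85.2
```

Request:
carry_out(
  rows=[13,31,2,0,0,9,13,31,2,0,0,9,13,31,2,0,0,9,13,31,2,0,0,9,13,31,2,0,0,9,13,31,2,0,0,9,13,31,2,0,0,9,13,31,2,0,0,9,13,31,2,0,0,9,0,0,0,0,0,0],
)

```text
time: 2.48
ee_pos: [403.2, -13.7, 263.4]
tcp_rot: [0.705, -0.02, 0.708, 0.016]
wrist_force: [0.2, -0.1, 1.2]
gripper_width: 85.8
```

```bash
python3 - <<'E'
from h import *
im,d,s=snap('wrist','w1'); print(s['ee_pos'],s['q'].round(3)); print(R.from_quat(s['tcp_rot'],scalar_first=True).as_matrix().round(3))
E
```

```text
[403.20031002 -13.66677286 263.3996216 ] [-0.059  0.043  2.054 -0.007  1.049 -1.676]
[[-0.004 -0.05   0.999]
 [-0.006  0.999  0.05 ]
 [-1.    -0.006 -0.005]]
```

View pics/w1.png

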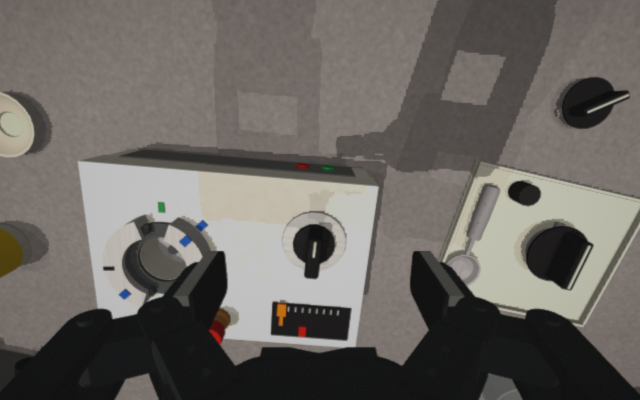

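The wrist view shows the knob at (314,245), pointer at (281,315), red mark at (302,331), collar at (157,258) and lid at (560,255). I'll measure them.

```bash
python3 - <<'E'
from h import *
n='wrist';f='w1'
P,im=cloud(n,f); hsv=cv2.cvtColor(im,cv2.COLOR_RGB2HSV); Z=P[...,2]
sub=np.zeros((400,640),bool); sub[150:345,75:385]=1
def m(lo,hi): return (cv2.inRange(hsv,lo,hi)>0)&sub
for nm,mk,h in [('green',m((45,120,60),(80,255,255)),100),('blue',m((105,120,80),(125,255,255)),100),('orange',m((9,150,120),(22,255,255)),105),('red',m((0,170,120),(5,255,255)),101)]:
    k,l,s,ce=cv2.connectedComponentsWithStats(mk.astype(np.uint8))
    for i in range(1,k):
        if s[i,4]>15: print(nm,s[i],ce[i].round(1),onplane(n,f,ce[i],h)[0].round(1),np.median(P[l==i],0).round(1))
k=(Z>140)&(Z<152); k[:,:285]=0;k[:,345:]=0;k[:210]=0;k[290:]=0
q=P[k]; print('knob bar',len(q),np.median(q,0),cv2.minAreaRect(q[:,:2].astype(np.float32)))
k=(Z>116)&(Z<128); k[:,:85]=0;k[:,230:]=0;k[:200]=0;k[300:]=0
q=P[k]; print('collar top',len(q),np.median(q,0),cv2.minEnclosingCircle(q[:,:2].astype(np.float32)))
np.save('pics/col.npy',q)
k=(Z>57)&(Z<70); k[:,:520]=0;k[:,605:]=0;k[:220]=0;k[295:]=0
q=P[k]; print('lid bar',len(q),np.median(q,0),cv2.minAreaRect(q[:,:2].astype(np.float32)))
deck=(abs(Z-100)<4)&sub; print('deckz',np.median(Z[deck]))
cs=cv2.resize(im[140:350,80:400],None,fx=2.5,fy=2.5,interpolation=cv2.INTER_CUBIC);cv2.imwrite('pics/cw1.png',cs[:,:,::-1])
cs=cv2.resize(im[290:345,260:360],None,fx=8,fy=8,interpolation=cv2.INTER_CUBIC);cv2.imwrite('pics/cw2.png',cs[:,:,::-1])
E
```

```text
green [322 166  12   5  47] [327.6 168.2] [391.7  -6.8 100. ] [401.3  -4.7  51.1]
green [159 203   5   9  43] [160.9 207.2] [ 441.3 -176.2  100. ] [ 440.7 -175.5  101.1]
blue [196 221  11  10  60] [201.2 225.3] [ 459.3 -135.7  100. ] [ 458.6 -135.4  101.2]
blue [180 236  12  10  71] [185.2 240.5] [ 477.7 -153.8  100. ] [ 466.6 -143.9  122.5]
blue [120 290  10   9  55] [124.4 293.8] [ 547.1 -227.1  100. ] [ 531.1 -211.7  122.5]
orange [277 304   9  22 149] [281.  312.6] [558.6 -49.9 105. ] [556.3 -49.6 107.2]
red [299 327   7  10  64] [302.  331.2] [585.8 -25.4 101. ] [582.4 -25.2 105.1]
red [210 330  11  14  65] [216.  335.6] [ 597.5 -126.   101. ] [ 566.3 -113.1  135.8]
knob bar 601 [468.07421521 -16.72477284 143.68175368] ((469.94293212890625, -16.666976928710938), (14.007746696472168, 41.7125244140625), 86.3905029296875)
collar top 2779 [ 481.27872429 -203.09420399  121.43482807] ((498.8241882324219, -178.54319763183594), 52.904537200927734)
lid bar 712 [503.46847569 304.17564045  62.46186456] ((505.9158020019531, 306.2947692871094), (16.097368240356445, 65.20663452148438), 81.2237319946289)
deckz 100.08782106201082
```

View pics/cw1.png

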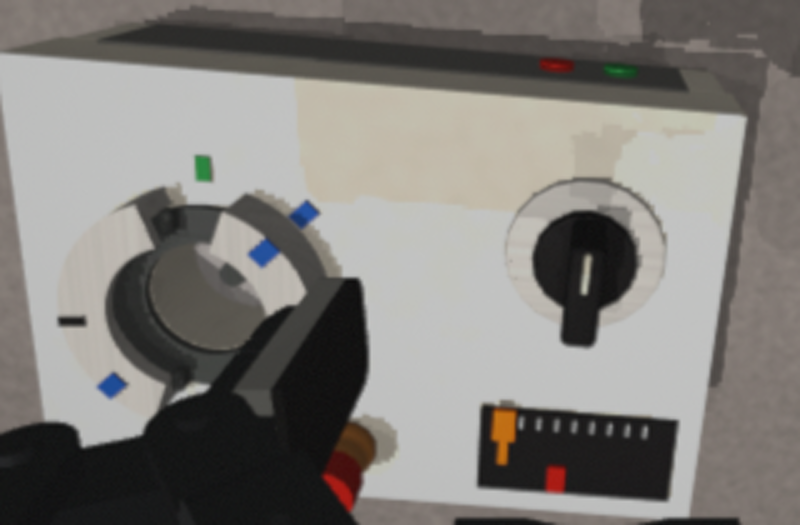

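View pics/cw2.png

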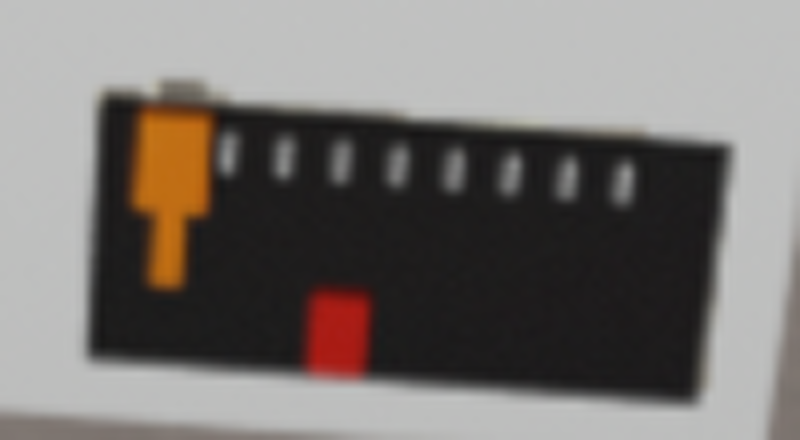

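```bash
python3 - <<'E'
from h import *
n='wrist';f='w1'
P,im=cloud(n,f)
def px(c): return (260+(c[0]+.5)/8-.5,290+(c[1]+.5)/8-.5)
tip=px((166,287)); red=px((340,292))
for h in (104,106): print(h,onplane(n,f,[tip,red],h).round(2))
pl=onplane(n,f,[px(c) for c in [(103,95),(730,147),(695,402),(90,357)]],102); print('plate',pl.round(1),np.degrees(np.arctan2(*(pl[1]-pl[0])[:2])), np.degrees(np.arctan2(*(pl[2]-pl[3])[:2])),np.linalg.norm(pl[1]-pl[0]))
# deck edge front: crop cw1 (0,55)-(745,117)
def p2(c): return (80+(c[0]+.5)/2.5-.5,140+(c[1]+.5)/2.5-.5)
e=onplane(n,f,[p2((0,55)),p2((745,117))],100); print('front edge',e.round(1),np.degrees(np.arctan2(*(e[1]-e[0])[:2])),np.linalg.norm(e[1]-e[0]))
c=onplane(n,f,[p2(x) for x in [(585,180),(507,255),(665,255),(585,326)]],101); print('ring',c.round(1))
# collar: fit circle outer/bore on z=121.5
q=np.load('pics/col.npy'); 
from scipy.optimize import minimize
r=lambda c:np.hypot(*(q[:,:2]-c).T)
res=minimize(lambda c:((r(c)>52).sum()+(r(c)<33).sum())+0.01*np.sum((c-[499,-178])**2),[499,-178],method='Nelder-Mead',options=dict(initial_simplex=[[499,-178],[504,-178],[499,-172]])); print(res.x,res.fun,np.percentile(r(res.x),[0,2,50,98,100]))
# knob disc/bar yaw
P2,im2=P,im; Z=P[...,2]
k=(Z>141)&(Z<150); k[:,:285]=0;k[:,345:]=0;k[:210]=0;k[290:]=0
q=P[k][:,:2]; u,s,vt=np.linalg.svd(q-q.mean(0)); print('bar dir',np.degrees(np.arctan2(vt[0,1],vt[0,0])),q.min(0),q.max(0))
E
```

```text
104 [[576.67 -50.43 104.  ]
 [576.17 -25.48 104.  ]]
106 [[575.04 -50.21 106.  ]
 [574.54 -25.43 106.  ]]
plate [[546.6 -60.  102. ]
 [550.4  28.7 102. ]
 [594.2  27.1 102. ]
 [591.1 -61.5 102. ]] 2.4396808556645393 2.0032350825287626 88.78394687012697
front edge [[ 397.6 -252.3  100. ]
 [ 407.9   44.7  100. ]] 1.968917683444702 297.22885520214385
ring [[437.7 -18.5 101. ]
 [473.1 -50.  101. ]
 [469.6  17.  101. ]
 [505.2 -15.4 101. ]]
[ 499.13542826 -177.24069579] 89.0059488369397 [31.47496776 32.98645535 43.01390011 51.85802785 53.77384463]
bar dir -3.7979925321683274 [449.14754323 -24.67174443] [490.94850625  -9.17074409]
```

Request:
carry_out(
  rows=[22,-1,-20,0.35,-0.23,-2.2,22,-1,-30,0,0,-2.2,22,-1,-30,0,0,-2.2,1,0,-20,0,0,0,0,0,-20,0,0,0,0,0,0,0,0,0],
  jaw=50,
)

```text
time: 3.28
ee_pos: [468.8, -23.0, 139.1]
tcp_rot: [0.705, 0.03, 0.707, -0.031]
wrist_force: [-0.0, 0.4, -0.0]
gripper_width: 49.7
```

```bash
cat >> h.py <<'E'
def st():
    s=bot.get_state(); M=R.from_quat(s['tcp_rot'],scalar_first=True).as_matrix()
    print('t%.2f'%s['time'],s['ee_pos'].round(1),'yawY %.2f'%np.degrees(np.arctan2(M[1,1],M[0,1])),'toolx',M[:,0].round(4),'F',s['wrist_force'].round(1),'T',s['wrist_torque'].round(3),'w %.1f'%s['gripper_width'],'q',s['q'].round(2))
E
python3 - <<'E'
from h import *
st(); snap('wrist','w2')
P,im=cloud('wrist','w2');Z=P[...,2]
E
```

```text
t3.27 [468.8 -23.  139.1] yawY 85.03 toolx [-0.0028 -0.0011 -1.    ] F [-0.   0.4 -0. ] T [-0.015 -0.033  0.005] w 49.7 q [-0.07  0.34  2.03 -0.    0.77 -1.56]
```

View pics/w2.png

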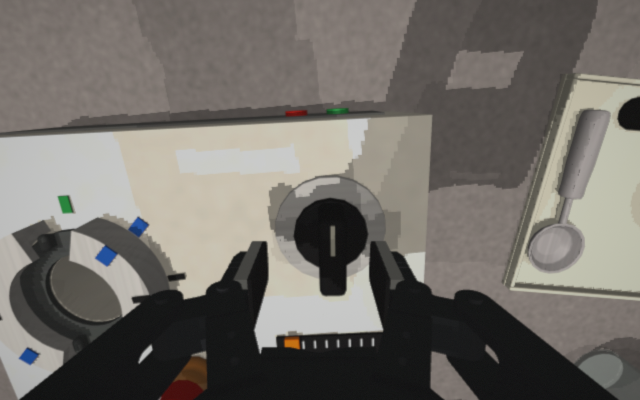

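The bar at (333,260) is to the right of the mid-line between the fingers at 319, so the tool is off by about 6 mm. I'll correct that and descend.

Request:
carry_out(
  rows=[1.2,6.3,0,0,0,1.2,0,0,0,0,0,0,0,0,-8,0,0,0,0,0,-8,0,0,0,0,0,0,0,0,0],
)

```text
time: 3.95
ee_pos: [471.9, -16.7, 125.5]
tcp_rot: [0.708, 0.023, 0.706, -0.024]
wrist_force: [0.6, -0.7, 0.7]
gripper_width: 50.3
```

```bash
python3 -c "
from h import *
st()"
```

```text
t3.95 [471.9 -16.7 125.5] yawY 86.26 toolx [ 0.0033 -0.0016 -1.    ] F [ 0.6 -0.7  0.7] T [0.028 0.019 0.003] w 50.3 q [-0.06  0.37  2.04 -0.    0.73 -1.56]
```

Request:
carry_out(
  rows=[-1,0,-2,0,0,0,0,0,0,0,0,0,0,0,0,0,0,0,0,0,0,0,0,0,0,0,0,0,0,0,0,0,0,0,0,0],
  jaw=8,
  grip_force=40,
)

```text
time: 4.7
ee_pos: [470.8, -16.2, 123.3]
tcp_rot: [0.708, 0.023, 0.706, -0.023]
wrist_force: [-0.4, 1.2, -0.2]
gripper_width: 13.3
```

```bash
python3 -c "
from h import *
st()"
```

```text
t4.70 [470.8 -16.2 123.3] yawY 86.24 toolx [ 3.e-03 -7.e-04 -1.e+00] F [-0.4  1.2 -0.2] T [ 0.255  0.032 -0.016] w 13.3 q [-0.06  0.37  2.04 -0.    0.73 -1.56]
```

Request:
carry_out(
  rows=[0,0,0,0,0,-9,0,0,0,0,0,-9,0,0,0,0,0,-9,0,0,0,0,0,-9,0,0,0,0,0,-9,0,0,0,0,0,-9,0,0,0,0,0,0],
)

```text
time: 5.58
ee_pos: [470.5, -16.5, 123.3]
tcp_rot: [0.615, 0.349, 0.614, -0.351]
wrist_force: [-0.1, 2.2, -0.1]
gripper_width: 13.0
```

```bash
python3 - <<'E'
from h import *
st(); snap('wrist','w3'); snap('top','t3'); snap('scene','s3')
a=np.load('pics/t3.npz')['im'][170:230,300:400];b=np.load('pics/s3.npz')['im'][140:220,250:350]
c=np.vstack([cv2.resize(a,(500,300),interpolation=cv2.INTER_CUBIC),cv2.resize(b,(375,300),interpolation=cv2.INTER_CUBIC)[:, :].repeat(1,1).copy() if 0 else cv2.copyMakeBorder(cv2.resize(b,(375,300),interpolation=cv2.INTER_CUBIC),0,0,0,125,0)])
cv2.imwrite('pics/c3.png',c[:,:,::-1])
E
```

```text
t5.58 [470.5 -16.5 123.3] yawY 30.61 toolx [ 1.e-04 -3.e-03 -1.e+00] F [-0.1  2.2 -0.1] T [ 0.315  0.066 -0.005] w 13.0 q [-0.06  0.37  2.04 -0.    0.73 -0.59]
```

View pics/c3.png

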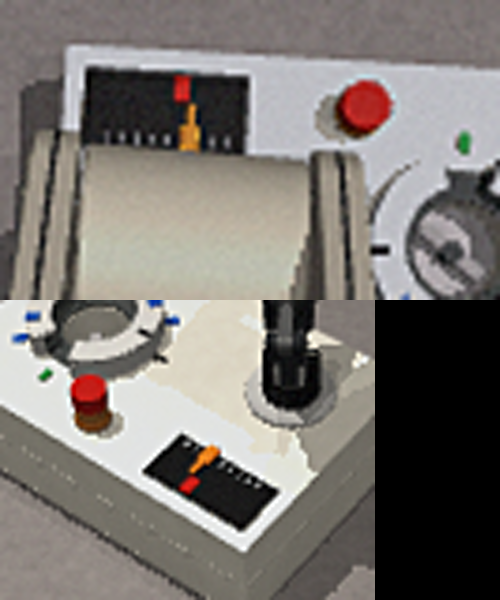

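View pics/w3.png

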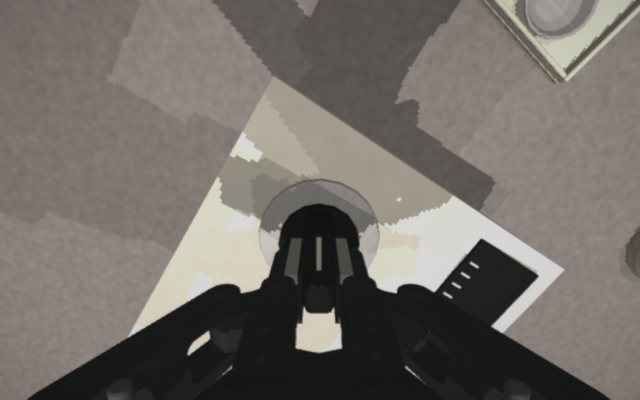

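The top view shows the pointer tip at crop x 191 and the red mark at 182, so about 5 mm is left. That matches the roughly 15° I computed.

Request:
carry_out(
  rows=[0,0,0,0,0,-7.5,0,0,0,0,0,-7.5,0,0,0,0,0,0],
)

```text
time: 6.1
ee_pos: [470.3, -16.5, 123.3]
tcp_rot: [0.564, 0.426, 0.563, -0.428]
wrist_force: [-0.1, 0.9, 0.2]
gripper_width: 12.7
```

```bash
cat > pt.py <<'E'
from h import *
import sys
f=sys.argv[1]
st(); snap('top','t'+f); snap('scene','s'+f)
a=np.load(f'pics/t{f}.npz')['im'][180:210,310:360];b=np.load(f'pics/s{f}.npz')['im'][165:205,280:330]
c=np.hstack([cv2.resize(a,(400,240),interpolation=cv2.INTER_CUBIC),cv2.resize(b,(300,240),interpolation=cv2.INTER_CUBIC)])
cv2.imwrite(f'pics/c{f}.png',c[:,:,::-1])
for n,g,box in (('top','t',(180,210,310,360)),('scene','s',(165,205,280,330))):
    im=np.load(f'pics/{g}{f}.npz')['im'].astype(float); v0,v1,u0,u1=box
    hs=cv2.cvtColor(im.astype(np.uint8),cv2.COLOR_RGB2HSV)
    o={}
    for nm,lo,hi,h in(('orange',(9,130,90),(22,255,255),106),('red',(0,150,90),(5,255,255),105)):
        mk=cv2.inRange(hs,lo,hi); k=np.zeros_like(mk);k[v0:v1,u0:u1]=mk[v0:v1,u0:u1]
        vu=np.argwhere(k>0); w=im[k>0].max(-1); uv=(vu[:,::-1]*w[:,None]).sum(0)/w.sum()
        W=onplane(n,g+f,uv,h)[0]; o[nm]=W; print(n,nm,len(vu),uv.round(2),W.round(1))
    d=o['red']-o['orange']; print('remaining along mill y',(d[:2]@[0.036,0.9993]).round(2))
E
python3 pt.py 4
```

```text
t6.10 [470.3 -16.5 123.3] yawY 15.73 toolx [-0.001 -0.003 -1.   ] F [-0.1  0.9  0.2] T [ 0.267  0.14  -0.051] w 12.7 q [-0.06  0.37  2.04 -0.    0.73 -0.33]
top orange 26 [335.63 195.99] [559.  -24.8 106. ]
top red 15 [336.01 187.16] [583.3 -25.4 105. ]
remaining along mill y 0.3
scene orange 28 [305.73 182.36] [557.5 -23.8 106. ]
scene red 17 [300.11 188.75] [582.8 -23.5 105. ]
remaining along mill y 1.16
```

View pics/c4.png

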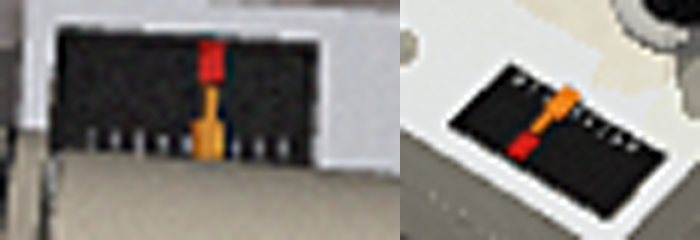

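Request:
carry_out(
  rows=[0,0,0,0,0,0,0,0,0,0,0,0,0,0,15,0,0,0,0,0,35,0,0,0,-10,0,40,0,0,10,-20,0,30,0,0,10,-20,0,20,0,0,10,0,0,0,0,0,10,0,0,0,0,0,10,0,0,0,0,0,5,0,0,0,0,0,0],
  jaw=85,
)

```text
time: 7.58
ee_pos: [419.4, -17.6, 276.8]
tcp_rot: [0.705, 0.104, 0.694, -0.105]
wrist_force: [0.0, -0.6, -0.3]
gripper_width: 85.5
```

```bash
python3 - <<'E'
from h import *
st(); im,d,s=snap('wrist','w5')
cv2.imwrite('pics/w5.png',im[:,:,::-1])
E
python3 pt.py 5
```

```text
t7.58 [419.4 -17.6 276.8] yawY 73.00 toolx [ 0.0147 -0.0043 -0.9999] F [ 0.  -0.6 -0.3] T [0.014 0.019 0.008] w 85.5 q [-0.07  0.04  2.02 -0.    1.06 -1.34]
t7.62 [419.5 -17.6 276.7] yawY 72.95 toolx [ 0.0146 -0.0043 -0.9999] F [-0.1 -0.3  0.6] T [ 0.052  0.023 -0.048] w 84.9 q [-0.07  0.04  2.02 -0.    1.06 -1.34]
top orange 29 [335.61 196.61] [557.3 -24.8 106. ]
top red 15 [336.01 187.16] [583.3 -25.4 105. ]
remaining along mill y 0.35
scene orange 28 [305.73 182.36] [557.5 -23.8 106. ]
scene red 17 [300.11 188.76] [582.8 -23.5 105. ]
remaining along mill y 1.17
```

View pics/w5.png

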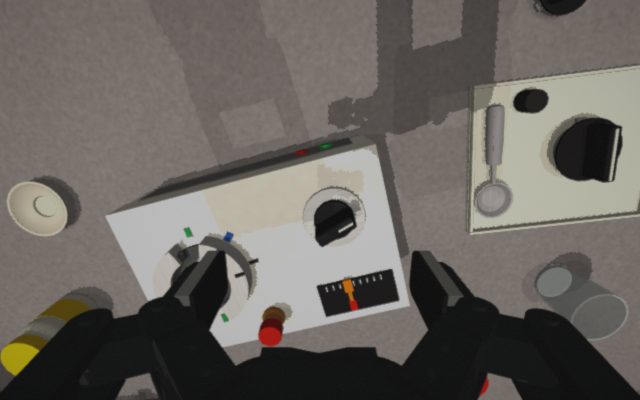

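```bash
python3 - <<'E'
from h import *
P,im=cloud('wrist','w5'); hs=cv2.cvtColor(im,cv2.COLOR_RGB2HSV)
sub=np.zeros((400,640),bool); sub[265:318,315:405]=1
ey=np.array([.036,.9993]); ex=np.array([.9993,-.036])
for nm,lo,hi,h in(('orange',(9,130,90),(22,255,255),106),('red',(0,150,90),(5,255,255),105)):
    vu=np.argwhere((cv2.inRange(hs,lo,hi)>0)&sub); W=onplane('wrist','w5',vu[:,::-1],h)[:,:2]
    a=W@ex;b=W@ey; print(nm,len(vu),W.mean(0),'y mean',b.mean(),'z',np.median(P[vu[:,0],vu[:,1],2]))
    for lo_ in np.arange(a.min(),a.max(),4): 
        k=(a>=lo_)&(a<lo_+4); print('  x %.0f y %.2f [%.1f %.1f] n%d'%(lo_,b[k].mean(),b[k].min(),b[k].max(),k.sum()))
cs=cv2.resize(im[260:325,310:410],None,fx=8,fy=8,interpolation=cv2.INTER_CUBIC);cv2.imwrite('pics/cw5.png',cs[:,:,::-1])
E
```

```text
orange 162 [558.60461256 -24.88136482] y mean -4.754181811695075 z 107.09318250372459
  x 547 y -4.84 [-10.2 0.4] n29
  x 551 y -4.67 [-10.0 0.6] n29
  x 555 y -4.84 [-9.9 0.3] n28
  x 559 y -4.63 [-10.2 0.5] n28
  x 563 y -4.96 [-9.7 -0.4] n17
  x 567 y -4.82 [-7.3 -2.5] n14
  x 571 y -4.47 [-7.1 -2.3] n13
  x 575 y -4.88 [-6.6 -3.2] n4
red 71 [582.97357152 -25.36717102] y mean -4.362365421920149 z 104.93320616873865
  x 577 y -4.46 [-8.7 -0.2] n22
  x 581 y -4.28 [-8.5 0.1] n23
  x 585 y -4.56 [-8.9 -0.6] n21
  x 589 y -3.49 [-6.1 -0.0] n5
```

View pics/cw5.png

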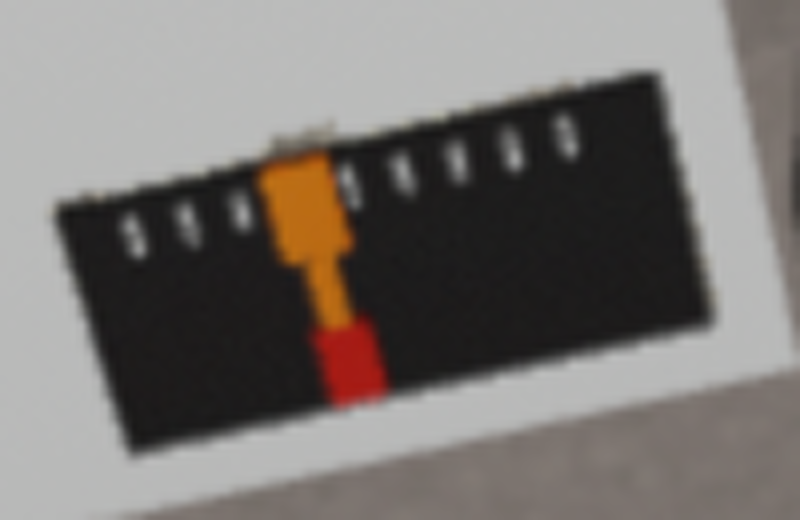

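The pointer sits within 0.4 mm of the red mark's middle. Now the lid and the gap line.

```bash
python3 - <<'E'
from h import *
n='wrist';f='w5'
P,im=cloud(n,f); hs=cv2.cvtColor(im,cv2.COLOR_RGB2HSV); Z=P[...,2]
sub=np.zeros((400,640),bool); sub[150:345,105:300]=1
mk=(cv2.inRange(hs,(45,120,60),(80,255,255))>0)&sub
k,l,s,ce=cv2.connectedComponentsWithStats(mk.astype(np.uint8))
for i in range(1,k):
    if s[i,4]>15: print('green',s[i,4],ce[i].round(1),onplane(n,f,ce[i],100)[0].round(1))
k=(Z>57)&(Z<70); k[:,:550]=0;k[:110]=0;k[190:]=0
q=P[k]; r=cv2.minAreaRect(q[:,:2].astype(np.float32)); print('lid bar',len(q),np.median(q,0),r)
g=(hs[...,2]>100)&k; W=onplane(n,f,np.argwhere(g)[:,::-1],63)[:,:2]; print('line',len(W),W.mean(0),cv2.fitLine(W.astype(np.float32),2,0,.01,.01).ravel()); a=W@[.989,-.147]; print(a.min(),a.max(),(W.mean(0)@[.989,-.147]))
k=(Z>25)&(Z<36)&(hs[...,2]<60);k[:,:545]=0;k[:105]=0;k[195:]=0
kk=k|((Z>57)&(Z<70));kk[:,:545]=0;kk[:105]=0;kk[195:]=0
q=P[k][:,:2]; print('flange',len(q),cv2.minEnclosingCircle(q.astype(np.float32)),cv2.fitEllipse(cv2.convexHull(q.astype(np.float32))))
E
```

```text
green 33 [187.4 231.7] [ 441.  -176.3  100. ]
green 22 [224.4 317.5] [ 558.5 -180.4  100. ]
lid bar 864 [503.86705159 304.05460089  62.48050808] ((505.9435729980469, 305.96453857421875), (16.401151657104492, 65.54422760009766), 82.11189270019531)
line 196 [507.74279146 306.96709727] [ 9.8586690e-01 -1.6753057e-01  5.0774280e+02  3.0696710e+02]
422.08361701912213 487.62864641555353 457.0334574530078
flange 1746 ((505.22283935546875, 305.7948913574219), 39.8853874206543) ((505.3323059082031, 305.6410827636719), (76.88130950927734, 79.36203002929688), 177.163818359375)
```

Request:
carry_out(
  rows=[11,40,-5,0.25,0.84,1,11,40,-10,0,0,1,11,40,-15,0,0,1,11,40,-20,0,0,1,11,40,-20,0,0,1,11,40,-20,0,0,1,11,40,-20,0,0,1,9,40,-10,0,0,1,0,0,0,0,0,0],
  jaw=50,
)

```text
time: 8.85
ee_pos: [508.4, 312.7, 152.5]
tcp_rot: [0.705, 0.059, 0.704, -0.059]
wrist_force: [0.0, -0.1, 0.2]
gripper_width: 49.8
```

```bash
python3 - <<'E'
from h import *
st(); snap('wrist','w6')
E
```

```text
t8.85 [508.4 312.7 152.5] yawY 80.41 toolx [ 1.5e-03 -9.0e-04 -1.0e+00] F [ 0.  -0.1  0.2] T [-0.016 -0.034  0.038] w 49.8 q [ 0.53  0.48  1.75 -0.    0.91 -0.87]
```

View pics/w6.png

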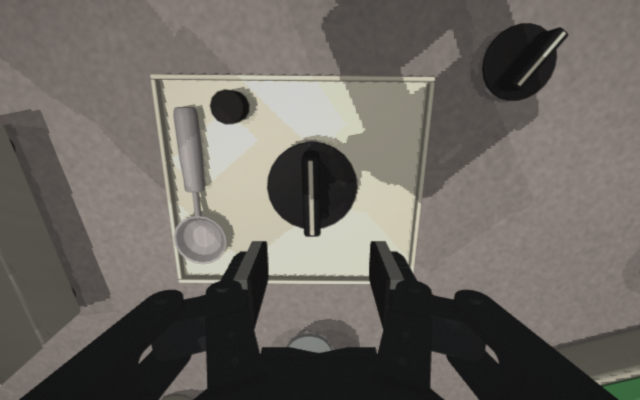

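The lid bar runs from (311,155) to (312,235), almost along the finger axis. I'll refine its position.

```bash
python3 - <<'E'
from h import *
n='wrist';f='w6'
P,im=cloud(n,f); hs=cv2.cvtColor(im,cv2.COLOR_RGB2HSV); Z=P[...,2]
b=np.zeros((400,640),bool); b[135:245,255:370]=1
k=(Z>57)&(Z<70)&b
q=P[k]; r=cv2.minAreaRect(q[:,:2].astype(np.float32)); print('bar',len(q),np.median(q,0),r)
g=(hs[...,2]>100)&k; W=onplane(n,f,np.argwhere(g)[:,::-1],63)[:,:2]; v=cv2.fitLine(W.astype(np.float32),2,0,.01,.01).ravel(); print('line',len(W),W.mean(0),np.degrees(np.arctan2(v[1],v[0])))
k=(Z>26)&(Z<34)&(hs[...,2]<60)&b
q=P[k][:,:2]; print('flange',len(q),cv2.minEnclosingCircle(q.astype(np.float32)))
E
```

```text
bar 1428 [502.9892549  307.23412913  62.80273904] ((505.85760498046875, 306.8017578125), (14.013813972473145, 65.23887634277344), 81.33313751220703)
line 331 [509.61818079 305.99065525] -7.3112936
flange 4611 ((505.3399353027344, 306.0867919921875), 39.32777786254883)
```

Request:
carry_out(
  rows=[-2.7,-6.4,-20,0,0,1.2,0,0,-30,0,0,0,0,0,-30,0,0,0,0,0,-15,0,0,0,0,0,0,0,0,0],
)

```text
time: 9.52
ee_pos: [505.3, 300.5, 57.9]
tcp_rot: [0.706, 0.053, 0.704, -0.055]
wrist_force: [-0.2, -0.7, 0.6]
gripper_width: 50.1
```

```bash
python3 - <<'E'
from h import *
st()
E
```

```text
t9.53 [505.3 300.5  57.9] yawY 81.24 toolx [ 0.0021 -0.0019 -1.    ] F [-0.2 -0.7  0.6] T [-0.018  0.019 -0.041] w 50.1 q [ 0.52  0.61  1.8  -0.    0.72 -0.9 ]
```

Request:
carry_out(
  rows=[0.5,5.8,-8,0,0,0.4,0,0,-10,0,0,0,0,0,-3,0,0,0,0,0,0,0,0,0],
)

```text
time: 10.02
ee_pos: [507.5, 307.5, 38.1]
tcp_rot: [0.707, 0.052, 0.703, -0.051]
wrist_force: [0.4, -0.7, -0.2]
gripper_width: 50.0
```

```bash
python3 - <<'E'
from h import *
st()
E
```

```text
t10.03 [507.5 307.5  38.1] yawY 81.65 toolx [ 5.7e-03  2.0e-04 -1.0e+00] F [ 0.4 -0.7 -0.2] T [-0.001 -0.017 -0.011] w 50.0 q [ 0.53  0.65  1.8  -0.    0.69 -0.9 ]
```

Request:
carry_out(
  rows=[-1.8,-1,-3,0,0.33,0,0,0,0,0,0,0,0,0,0,0,0,0],
)

```text
time: 10.4
ee_pos: [505.8, 306.6, 35.4]
tcp_rot: [0.705, 0.052, 0.705, -0.051]
wrist_force: [-0.3, 0.5, 0.3]
gripper_width: 50.0
```

Request:
carry_out(
  rows=[0,0,0,0,0,0,0,0,0,0,0,0,0,0,0,0,0,0,0,0,0,0,0,0,0,0,0,0,0,0,0,0,0,0,0,0],
  jaw=6,
  grip_force=70,
)

```text
time: 11.15
ee_pos: [506.0, 306.7, 35.7]
tcp_rot: [0.705, 0.052, 0.705, -0.051]
wrist_force: [0.1, -0.9, 0.0]
gripper_width: 12.8
```

```bash
python3 - <<'E'
from h import *
st(); snap('wrist','w7')
E
```

```text
t11.15 [506.  306.7  35.7] yawY 81.65 toolx [ 7.e-04  9.e-04 -1.e+00] F [ 0.1 -0.9  0. ] T [-0.005  0.032  0.003] w 12.8 q [ 0.52  0.65  1.8   0.    0.69 -0.9 ]
```

View pics/w7.png

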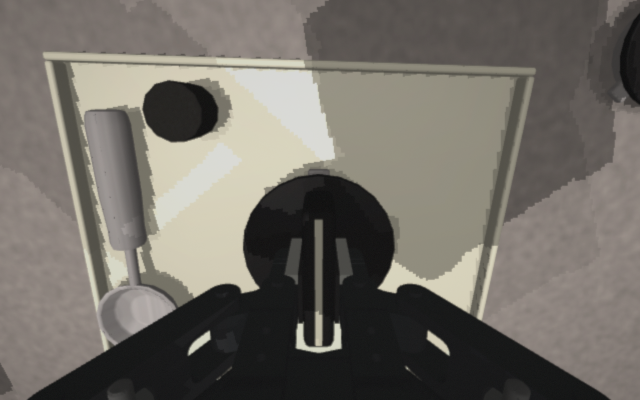

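Request:
carry_out(
  rows=[0,0,20,0,0,0,0,0,50,0,0,0,0,0,60,0,0,0,0,0,50,0,0,0,0,-25,10,0,0,1,0,-45,0,0,0,1,0,-45,0,0,0,1,0,-45,0,0,0,1,0,-45,0,0,0,1,0,-45,0,0,0,1,0,-45,0,0,0,0.5,0,0,0,0,0,0],
)

```text
time: 12.7
ee_pos: [503.5, 2.8, 246.9]
tcp_rot: [0.712, 0.011, 0.702, -0.008]
wrist_force: [-0.1, -0.2, -1.9]
gripper_width: 12.9
```

```bash
python3 - <<'E'
from h import *
st(); snap('wrist','w8')
E
```

```text
t12.70 [503.5   2.8 246.9] yawY 88.50 toolx [ 0.0137  0.0038 -0.9999] F [-0.1 -0.2 -1.9] T [-0.024 -0.047 -0.018] w 12.9 q [-0.02  0.22  1.89  0.    1.02 -1.57]
```

View pics/w8.png

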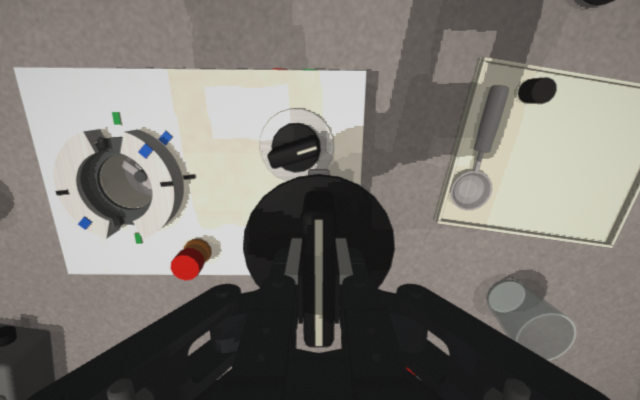

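The lid is held straight (line at x≈319), and both green marks, (117,118) and (139,238), are in view along with the collar at (118,180). I'll measure the socket relative to the lid in this same image.

```bash
python3 - <<'E'
from h import *
n='wrist';f='w8'
P,im=cloud(n,f); hs=cv2.cvtColor(im,cv2.COLOR_RGB2HSV); Z=P[...,2]
sub=np.zeros((400,640),bool); sub[60:275,15:230]=1
g=[]
for nm,lo,hi,h in (('green',(45,120,60),(80,255,255),100),('blue',(105,120,80),(125,255,255),0)):
  k,l,s,ce=cv2.connectedComponentsWithStats(((cv2.inRange(hs,lo,hi)>0)&sub).astype(np.uint8))
  for i in range(1,k):
    if s[i,4]>15:
        hh=h or (100 if np.median(Z[l==i])<110 else 121.5)
        w=onplane(n,f,ce[i],hh)[0]; print(nm,s[i,4],ce[i].round(1),w.round(1),np.median(Z[l==i])); 
        if nm=='green': g.append(w)
d=g[1]-g[0]; print('mid',(g[0]+g[1])/2,'ang',np.degrees(np.arctan2(d[1],d[0])))
k=(abs(Z-121.5)<4)&sub; k[:,:45]=0;k[120:,200:]=0;k[:115]=0;k[245:]=0
u=onplane(n,f,np.argwhere(k)[:,::-1],121.5)[:,:2]; print('collar',len(u),cv2.minEnclosingCircle(u.astype(np.float32)))
from scipy.optimize import minimize
cost=lambda c:(lambda r:np.maximum(r-52,0).sum()+np.maximum(33-r,0).sum())(np.hypot(*(u-c).T))
print(minimize(cost,[499.5,-178],method='Nelder-Mead').x)
# lid flange
s=bot.get_state(); p=s['ee_pos']
k=(hs[...,2]<60)&(Z>p[2]-12)&(Z<p[2]+4); k[:165]=0;k[290:]=0;k[:,:235]=0;k[:,405:]=0
c,r=cv2.minEnclosingCircle(P[k][:,:2].astype(np.float32)); print('flange',k.sum(),np.median(P[k][:,2]),c,r,'minus tcp',np.array(c)-p[:2])
b=(hs[...,2]>90)&(Z>p[2]+15)&(Z<p[2]+45); b[:200]=0;b[360:]=0;b[:,:305]=0;b[:,332:]=0
W=P[b];v=cv2.fitLine(W[:,:2].astype(np.float32),2,0,.01,.01).ravel();print('line',b.sum(),W.mean(0)-p,np.degrees(np.arctan2(v[1],v[0])))
E
```

```text
green 65 [116.1 117.9] [ 441.1 -176.1  100. ] 101.24871016707232
green 43 [137.7 238. ] [ 558.3 -180.5  100. ] 100.95645348770455
blue 91 [165.1 137.5] [ 459.5 -135.5  100. ] 101.28559449231096
blue 107 [145.3 150.3] [ 467.4 -143.9  121.5] 122.56402899612056
blue 85 [ 84.5 222.7] [ 531.9 -212.1  121.5] 122.55861478152485
mid [ 499.6839166  -178.29316389  100.        ] ang -2.1230087692230124
collar 5564 ((499.452880859375, -176.95468139648438), 53.657875061035156)
[ 499.33887431 -176.66082022]
flange 8469 241.03646849350125 (503.1154479980469, 1.8152081966400146) 39.53776168823242 minus tcp [-0.53422619 -2.10250621]
line 899 [-1.63894314 -2.08975049 27.96938166] -1.4666688
```

Request:
carry_out(
  rows=[-1,-35,-10,-0.22,0.78,-0.6,-1,-35,-10,0,0,0,-1,-35,-10,0,0,0,0,-35,-10,0,0,0,0,-32,0,0,0,0,0,0,0,0,0,0],
)

```text
time: 13.5
ee_pos: [502.3, -166.4, 210.0]
tcp_rot: [0.709, 0.011, 0.705, -0.01]
wrist_force: [-0.9, 0.2, -1.1]
gripper_width: 12.8
```

```bash
python3 - <<'E'
from h import *
st()
E
```

```text
t13.50 [ 502.3 -166.4  210. ] yawY 88.33 toolx [ 0.0053  0.0017 -1.    ] F [-0.9  0.2 -1.1] T [0.021 0.006 0.007] w 12.8 q [-0.34  0.31  1.86  0.    0.97 -1.89]
```

Stop 15 mm above the collar, then check the lid against the collar.

Request:
carry_out(
  rows=[-2.3,-10.6,-20,-0.1,0.3,-0.4,0,0,-18,0,0,0,0,0,0,0,0,0],
)

```text
time: 13.88
ee_pos: [499.7, -174.7, 169.7]
tcp_rot: [0.707, 0.012, 0.707, -0.012]
wrist_force: [0.5, 0.7, -1.7]
gripper_width: 13.0
```

```bash
python3 - <<'E'
from h import *
st(); a,_,_=snap('wrist','w9'); b,_,_=snap('scene','s9'); t,_,_=snap('top','t9')
c=np.hstack([cv2.resize(b[100:180,220:340],(480,320),interpolation=cv2.INTER_CUBIC),cv2.resize(t[170:260,360:440],(284,320),interpolation=cv2.INTER_CUBIC)])
cv2.imwrite('pics/c9.png',c[:,:,::-1])
E
```

```text
t13.88 [ 499.7 -174.7  169.7] yawY 88.08 toolx [-9.e-04  3.e-04 -1.e+00] F [ 0.5  0.7 -1.7] T [ 0.013 -0.004  0.005] w 13.0 q [-0.36  0.37  1.89 -0.    0.89 -1.9 ]
```

View pics/w9.png

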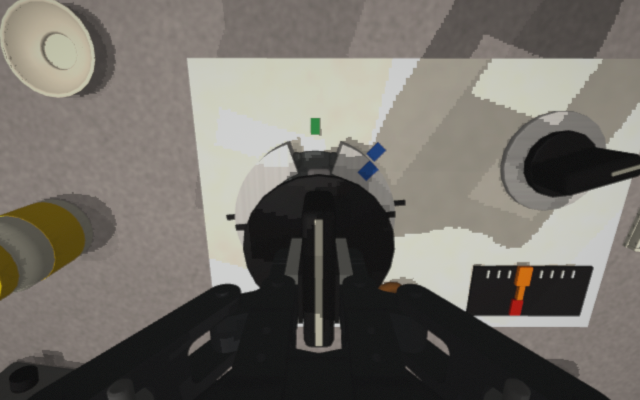

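View pics/c9.png

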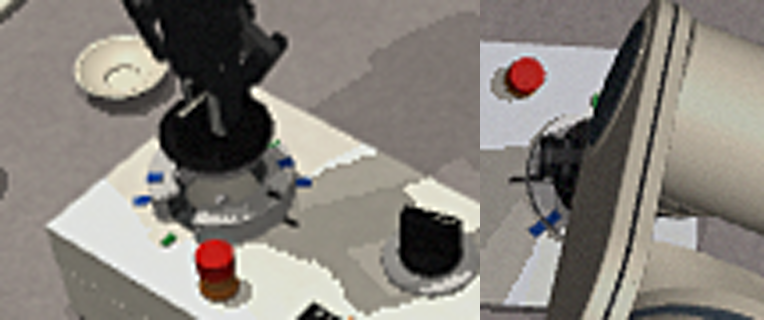

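```bash
python3 - <<'E'
from h import *
n='wrist';f='w9'
P,im=cloud(n,f); hs=cv2.cvtColor(im,cv2.COLOR_RGB2HSV); Z=P[...,2]; p=np.load('pics/w9.npz')['p']
k=(cv2.inRange(hs,(45,120,60),(80,255,255))>0); k[:, :300]=0;k[:,335:]=0;k[:110]=0;k[145:]=0
c=np.argwhere(k).mean(0)[::-1]; g=onplane(n,f,c,100)[0]; print('green',c,g, 'socket by 58.7mm', g[:2]+58.7*np.array([.9993,-.037]))
k=(hs[...,2]<60)&(Z>p[2]-12)&(Z<p[2]+4); k[:165]=0;k[290:]=0;k[:,:235]=0;k[:,405:]=0
c,r=cv2.minEnclosingCircle(P[k][:,:2].astype(np.float32)); print('flange',k.sum(),np.median(P[k][:,2]),c,r,'minus tcp',np.array(c)-p[:2])
u=P[k]; e=(u[:,0]<p[0]-0); print('flange y-extents',np.percentile(u[:,1],[.1,99.9]).mean()-p[1], 'x min',np.percentile(u[:,0],.1)-p[0])
E
```

```text
green [314.52941176 125.94117647] [ 441.22307848 -176.07256076  100.        ] socket by 58.7mm [ 499.88198848 -178.24446076]
flange 8515 164.0745545862002 (499.3144226074219, -175.259033203125) 39.622135162353516 minus tcp [-0.34522    -0.57623724]
flange y-extents -0.7332178042660473 x min -39.566721955502146
```

Request:
carry_out(
  rows=[0,-2.8,-6,0,0,-0.15,0,0,-6,0,0,0,0,0,0,0,0,0],
)

```text
time: 14.4
ee_pos: [501.8, -178.4, 159.9]
tcp_rot: [0.709, 0.012, 0.705, -0.013]
wrist_force: [0.2, -0.7, -1.8]
gripper_width: 12.7
```

```bash
python3 - <<'E'
from h import *
st()
E
```

```text
t14.40 [ 501.8 -178.4  159.9] yawY 87.94 toolx [ 0.0046 -0.0018 -1.    ] F [ 0.2 -0.7 -1.8] T [ 0.005 -0.005 -0.03 ] w 12.7 q [-0.36  0.39  1.89 -0.    0.86 -1.9 ]
```

Request:
carry_out(
  rows=[-1.9,0.8,0,0.1,0.26,0,0,0,-3,0,0,0,0,0,-3,0,0,0,0,0,0,0,0,0],
)

```text
time: 14.9
ee_pos: [499.8, -177.6, 153.8]
tcp_rot: [0.707, 0.013, 0.707, -0.013]
wrist_force: [0.4, 0.5, -1.4]
gripper_width: 12.7
```

```bash
python3 - <<'E'
from h import *
st()
E
```

```text
t14.90 [ 499.8 -177.6  153.8] yawY 87.93 toolx [ 0.e+00 -1.e-04 -1.e+00] F [ 0.4  0.5 -1.4] T [ 0.01  -0.026  0.031] w 12.7 q [-0.36  0.39  1.9  -0.    0.85 -1.9 ]
```

Aligned at (499.8, -177.6), yaw 87.9 and no tilt. I'll lower it slowly.

Request:
carry_out(
  rows=[0,0,-2,0,0,0,0,0,-2,0,0,0,0,0,-2,0,0,0,0,0,0,0,0,0],
)

```text
time: 15.4
ee_pos: [499.9, -177.6, 147.3]
tcp_rot: [0.707, 0.013, 0.707, -0.013]
wrist_force: [0.3, -0.6, -1.0]
gripper_width: 12.7
```

```bash
python3 - <<'E'
from h import *
st()
E
```

```text
t15.40 [ 499.9 -177.6  147.3] yawY 87.93 toolx [ 1.e-04 -1.e-04 -1.e+00] F [ 0.3 -0.6 -1. ] T [ 0.021 -0.011  0.04 ] w 12.7 q [-0.36  0.4   1.9  -0.    0.84 -1.9 ]
```

Request:
carry_out(
  rows=[0,0,-2,0,0,0,0,0,-2,0,0,0,0,0,-2,0,0,0,0,0,-2,0,0,0,0,0,0,0,0,0],
)

```text
time: 16.02
ee_pos: [499.9, -177.6, 138.7]
tcp_rot: [0.707, 0.013, 0.707, -0.013]
wrist_force: [-0.9, -0.1, -1.3]
gripper_width: 12.8
```

```bash
python3 - <<'E'
from h import *
st()
E
```

```text
t16.02 [ 499.9 -177.6  138.7] yawY 87.93 toolx [ 1.e-04 -1.e-04 -1.e+00] F [-0.9 -0.1 -1.3] T [-0.007  0.009 -0.035] w 12.8 q [-0.36  0.42  1.9  -0.    0.82 -1.9 ]
```

Request:
carry_out(
  rows=[0,0,-1,0,0,0,0,0,-1,0,0,0,0,0,-1,0,0,0,0,0,0,0,0,0],
)

```text
time: 16.52
ee_pos: [500.0, -177.7, 135.6]
tcp_rot: [0.707, 0.013, 0.707, -0.013]
wrist_force: [0.3, -0.0, -0.7]
gripper_width: 12.8
```

```bash
python3 - <<'E'
from h import *
st()
E
```

```text
t16.52 [ 500.  -177.7  135.6] yawY 87.92 toolx [ 3.e-04 -1.e-04 -1.e+00] F [ 0.3 -0.  -0.7] T [0.002 0.035 0.028] w 12.8 q [-0.36  0.42  1.9  -0.    0.81 -1.9 ]
```

Expected seat height is 135.7, and the wrist force has just risen from -1.3 to -0.7 N. I'll press gently to confirm.

Request:
carry_out(
  rows=[0,0,-0.7,0,0,0,0,0,-0.7,0,0,0,0,0,0,0,0,0],
)

```text
time: 16.9
ee_pos: [500.2, -177.7, 135.2]
tcp_rot: [0.707, 0.013, 0.707, -0.013]
wrist_force: [-1.6, -0.0, 2.7]
gripper_width: 12.9
```

```bash
python3 - <<'E'
from h import *
st()
E
```

```text
t16.90 [ 500.2 -177.7  135.2] yawY 87.93 toolx [ 7.e-04 -3.e-04 -1.e+00] F [-1.6 -0.   2.7] T [0.065 0.258 0.032] w 12.9 q [-0.36  0.42  1.9  -0.    0.81 -1.9 ]
```

Request:
carry_out(
  rows=[0,0,0,0,0,-5,0,0,0,0,0,-5,0,0,0,0,0,-5,0,0,0,0,0,0],
)

```text
time: 17.4
ee_pos: [500.7, -177.5, 135.4]
tcp_rot: [0.7, 0.107, 0.698, -0.107]
wrist_force: [-0.6, -0.3, 0.6]
gripper_width: 12.9
```

```bash
python3 - <<'E'
from h import *
st()
E
```

```text
t17.40 [ 500.7 -177.5  135.4] yawY 72.54 toolx [ 1.9e-03 -6.0e-04 -1.0e+00] F [-0.6 -0.3  0.6] T [0.025 0.123 0.046] w 12.9 q [-0.36  0.42  1.9   0.    0.81 -1.63]
```

Request:
carry_out(
  rows=[-0.5,0,-0.3,0,0.1,-6,0,0,0,0,0,-6,0,0,0,0,0,-6,0,0,0,0,0,-6,0,0,0,0,0,0],
)

```text
time: 18.02
ee_pos: [500.5, -177.8, 135.4]
tcp_rot: [0.662, 0.25, 0.661, -0.251]
wrist_force: [-1.0, 0.5, 0.6]
gripper_width: 13.0
```

```bash
python3 - <<'E'
from h import *
st()
E
```

```text
t18.02 [ 500.5 -177.8  135.4] yawY 48.49 toolx [ 4.0e-04 -1.8e-03 -1.0e+00] F [-1.   0.5  0.6] T [0.028 0.121 0.059] w 13.0 q [-0.36  0.42  1.9  -0.    0.81 -1.21]
```

Request:
carry_out(
  rows=[-0.3,0.2,-0.3,0.1,0,-2.6,0,0,0,0,0,-2.6,0,0,0,0,0,0],
)

```text
time: 18.4
ee_pos: [500.4, -177.9, 135.4]
tcp_rot: [0.651, 0.277, 0.65, -0.278]
wrist_force: [-1.1, -0.4, 0.4]
gripper_width: 12.6
```

```bash
python3 - <<'E'
from h import *
st(); im,_,_=snap('wrist','w10'); b,_,_=snap('scene','s10')
c=cv2.resize(b[100:200,220:340],(720,600),interpolation=cv2.INTER_CUBIC);cv2.imwrite('pics/c10.png',c[:,:,::-1])
E
```

```text
t18.40 [ 500.4 -177.9  135.4] yawY 43.79 toolx [ 1.e-03 -7.e-04 -1.e+00] F [-1.1 -0.4  0.4] T [-0.025  0.145  0.143] w 12.6 q [-0.36  0.42  1.9  -0.    0.81 -1.13]
```

View pics/w10.png

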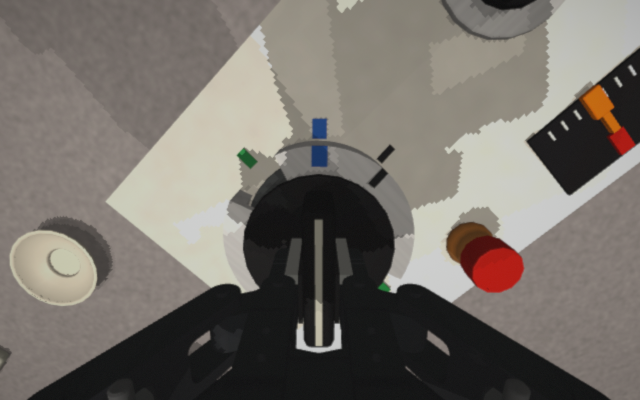

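View pics/c10.png

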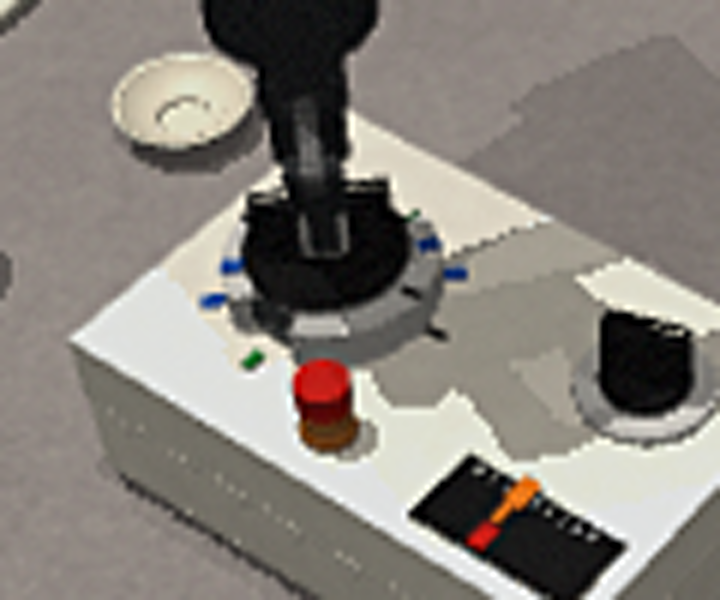

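In the wrist view the lid's white line (x 319) points at the blue mark (x 320), and the black lock mark is well beyond. I'll make a last small trim, settle and run the final checks.

Request:
carry_out(
  rows=[-0.2,0.1,-0.2,0,0,-0.6,0,0,0,0,0,0,0,0,0,0,0,0,0,0,0,0,0,0],
)

```text
time: 19.0
ee_pos: [500.4, -177.9, 135.4]
tcp_rot: [0.65, 0.28, 0.649, -0.281]
wrist_force: [-1.4, 0.9, 1.8]
gripper_width: 13.0
```

```bash
python3 - <<'E'
from h import *
st(); snap('wrist','w11')
P,im=cloud('wrist','w11'); hs=cv2.cvtColor(im,cv2.COLOR_RGB2HSV); Z=P[...,2]
k=(hs[...,2]<60)&(Z>118)&(Z<140); k[:178]=0;k[235:]=0;k[:,:250]=0;k[:,390:]=0
c,r=cv2.minEnclosingCircle(P[k][:,:2].astype(np.float32)); print('flange top z',np.median(Z[k]),c,r)
b=(hs[...,2]>90)&(Z>150)&(Z<175); b[:210]=0;b[350:]=0;b[:,:305]=0;b[:,335:]=0
v=cv2.fitLine(P[b][:,:2].astype(np.float32),2,0,.01,.01).ravel(); print('bar line ang',np.degrees(np.arctan2(v[1],v[0])),'z',np.median(Z[b]))
sub=(cv2.inRange(hs,(105,120,80),(125,255,255))>0); sub[:110]=0;sub[170:]=0
pts=[]
k,l,s,ce=cv2.connectedComponentsWithStats(sub.astype(np.uint8))
for i in range(1,k):
    if s[i,4]>20:
        z=np.median(Z[l==i]); w=onplane('wrist','w11',ce[i],100 if z<110 else 121.5)[0]; d=w[:2]-[499.9,-177.8]; print('blue',ce[i],w.round(1),np.degrees(np.arctan2(-d[1],-d[0])))
E
python3 pt.py 11; python3 -c "
from h import *
st(); print(bot.get_state()['joint_vel'].round(4))"
```

```text
t19.00 [ 500.4 -177.9  135.4] yawY 43.28 toolx [ 1.4e-03 -9.0e-04 -1.0e+00] F [-1.4  0.9  1.8] T [0.027 0.118 0.105] w 13.0 q [-0.36  0.42  1.9  -0.    0.81 -1.12]
flange top z 129.70610632197065 (488.73211669921875, -165.48597717285156) 36.5488166809082
bar line ang -45.940353 z 163.38195785717983
blue [318. 128.] [ 459.3 -135.4  100. ] -46.25448051960525
blue [318.  155.5] [ 467.4 -144.   121.5] -46.1445839957153
t19.05 [ 500.4 -177.9  135.4] yawY 43.28 toolx [ 1.3e-03 -9.0e-04 -1.0e+00] F [-1.6  0.5  1.3] T [-0.04   0.164  0.071] w 12.8 q [-0.36  0.42  1.9  -0.    0.81 -1.12]
top orange 29 [335.62 196.6 ] [557.3 -24.8 106. ]
top red 15 [336.01 187.12] [583.5 -25.4 105. ]
remaining along mill y 0.37
scene orange 28 [305.73 182.37] [557.6 -23.8 106. ]
scene red 16 [300.1  188.88] [583.2 -23.3 105. ]
remaining along mill y 1.39
t19.15 [ 500.4 -177.8  135.4] yawY 43.27 toolx [ 1.3e-03 -9.0e-04 -1.0e+00] F [-1.1 -0.2  1. ] T [-0.064  0.115  0.08 ] w 12.7 q [-0.36  0.42  1.9  -0.    0.81 -1.12]
[-0.     -0.0018 -0.0006  0.0007  0.0011  0.0007]
```

```bash
python3 -c "
from h import *
bot.sign_off(); st()"
```

```text
the job is handed in; nothing more can be done
the job is handed in; nothing more can be done
```

I turned the fineness knob about 70° clockwise and set the largest lid (80 mm flange, from the tray) down into the collar. I then twisted it clockwise to the blue mark and handed the job in at about 19 s, with the gripper still holding it.

Last checks:
- **Pointer:** it is 0.35–0.4 mm short of the red mark's middle in the wrist and top views. The coarser scene view disagreed, reading 1.2–1.4 mm short. All of these are well within the 8 mm mark.
- **Seating:** the flange top measured 129.7 mm (130 expected) and the bar top 163.4 mm (163 expected), so the lid is fully down.
- **Twist:** the bar line stood at -45.9°, against -46.2° for the blue mark. By the tool's yaw the lid had turned about 0.78 rad, well short of the lock mark at 1.48 rad. The wrist torque of about 0.08–0.1 N m matches the spring there.
- **Stillness and surroundings:** the joints were at rest and forces stayed under 3 N. I did not touch or move anything else that I know of, but I made no separate check of the bystanders.

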